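# Serve a red and then a yellow jawbreaker from the lever dispenser

## Task

On the sweet-shop counter, press down the blue paddle of the lane that holds the red jawbreaker, so that the gate at the lever's other end lifts and the ball rolls into the pocket at the lane's foot, and let the paddle spring back up; then do the same for the yellow one. Leave the green jawbreaker behind its gate, work the gates only by their paddles, and do not touch the sweets or disturb the other things on the counter.

Things in the scene. Friction and masses are not known exactly. Their poses are not given: they have to be found in the camera images.
- dispenser: fixed 3-lane sweet dispenser (crimson, mint walls), x -165 to 205, 216 wide, 140 tall mm. Origin on the counter under the levers' pivot (125 high), mid-width. +x runs downhill: paddles at x -130, gates at 90, an open catch pocket per lane at x 132 to 199 (54 wide, floor 12 high, walls to 47). Lanes at y +62 (left), 0 (mid), -62 (right). Under the paddles only an 8 mm base plate.
- red_ball: red jawbreaker, ball 30 mm in diameter, roughly 25 g; origin at its centre, its axes turn as it rolls. Starts in one of the three lanes (any of them), resting against the closed gate at dispenser x about 73 mm, height about 69 mm; in a pocket its centre is at height about 27 mm
- yellow_ball: yellow jawbreaker, ball 30 mm in diameter, roughly 25 g; origin at its centre, its axes turn as it rolls. Starts in one of the three lanes (any of them), resting against the closed gate at dispenser x about 73 mm, height about 69 mm; in a pocket its centre is at height about 27 mm
- green_ball: green jawbreaker, ball 30 mm in diameter, roughly 25 g; origin at its centre, its axes turn as it rolls. Starts in one of the three lanes (any of them), resting against the closed gate at dispenser x about 73 mm, height about 69 mm; in a pocket its centre is at height about 27 mm
- lever_left (a joint): rocking lever of the left lane, rad: 0 at rest (gate shut), grows as its paddle is pressed down, hard stop at 0.38; the gate lets the ball roll out below it from about 0.22. Its gate is a clear flap 34 wide, 60 tall, hung from the far end. A spring brings it back: about 2.5 N at the paddle's middle to start, 6 N at the stop
- paddle_left (a point): centre of the top face of the left lane's blue paddle (50 long along the lane x 44 wide x 8 thick, 18 mm gap to the next paddle); 135 mm high at rest, 87 mm fully pressed, moving on an arc of 130 mm radius about the pivot; x along the lane towards the gate, z up from the face
- lever_mid (a joint): rocking lever of the mid lane, rad: 0 at rest (gate shut), grows as its paddle is pressed down, hard stop at 0.38; the gate lets the ball roll out below it from about 0.22. Its gate is a clear flap 34 wide, 60 tall, hung from the far end. A spring brings it back: about 2.5 N at the paddle's middle to start, 6 N at the stop
- paddle_mid (a point): centre of the top face of the mid lane's blue paddle (50 long along the lane x 44 wide x 8 thick, 18 mm gap to the next paddle); 135 mm high at rest, 87 mm fully pressed, moving on an arc of 130 mm radius about the pivot; x along the lane towards the gate, z up from the face
- lever_right (a joint): rocking lever of the right lane, rad: 0 at rest (gate shut), grows as its paddle is pressed down, hard stop at 0.38; the gate lets the ball roll out below it from about 0.22. Its gate is a clear flap 34 wide, 60 tall, hung from the far end. A spring brings it back: about 2.5 N at the paddle's middle to start, 6 N at the stop
- paddle_right (a point): centre of the top face of the right lane's blue paddle (50 long along the lane x 44 wide x 8 thick, 18 mm gap to the next paddle); 135 mm high at rest, 87 mm fully pressed, moving on an arc of 130 mm radius about the pivot; x along the lane towards the gate, z up from the face
- jar: orange sweet jar with crimson lid, 76 mm across, 120 tall; origin at underside centre; a bystander, to be left alone
- tin: blue-banded round tin, 60 mm across, 60 tall; origin at underside centre; a bystander, to be left alone
- gift_box: pink box 90 x 60 x 35 mm (x, y, z); origin at underside centre; a bystander, to be left alone
- lolly_pot: blue pot 72 mm across, 75 tall, with three lollipops reaching 140 mm high; origin at underside centre; a bystander, to be left alone
- terminal: black card terminal lying flat, 160 x 78 x 33 mm (x, y, z); origin at underside centre; a bystander, to be left alone
- scoop: serving spoon lying flat, 190 mm long along its x; origin at underside centre; a bystander, to be left alone

How it is judged:
On the way, in this order (a step that is already met when the one before it is completed fails the run):
1. red ball in its pocket, all paddles back up, yellow and green still behind their gates (x of red_ball in the frame of dispenser between 0.138 and 0.2 m and y of red_ball in the frame of dispenser between -0.1 and 0.1 m and height (world z) of red_ball below 0.038 m and x of yellow_ball in the frame of dispenser between 0.02 and 0.085 m and height (world z) of each of yellow_ball, green_ball above 0.055 m and x of green_ball in the frame of dispenser between 0.02 and 0.085 m and value of joint each of lever_left, lever_mid, lever_right below 0.04 rad), for 0.1 s.
2. yellow ball in its pocket too, all paddles back up (x of red_ball in the frame of dispenser between 0.138 and 0.2 m and y of red_ball in the frame of dispenser between -0.1 and 0.1 m and height (world z) of each of red_ball, yellow_ball below 0.038 m and x of yellow_ball in the frame of dispenser between 0.138 and 0.2 m and y of yellow_ball in the frame of dispenser between -0.1 and 0.1 m and x of green_ball in the frame of dispenser between 0.02 and 0.085 m and height (world z) of green_ball above 0.055 m and value of joint each of lever_left, lever_mid, lever_right below 0.04 rad), for 0.1 s.
At the end, for the whole second after the job is handed in: The red and yellow balls lie at rest (under 50 mm/s) in the pockets, the green one is still behind its gate, all three levers are back within 0.04 rad of rest, and every bystander is within 25 mm of its start (all of step 2 and linear speed of each of red_ball, yellow_ball, green_ball below 0.05 m/s and distance of each of jar, tin, gift_box, lolly_pot, terminal, scoop from where it was at the start of the episode below 0.025 m); the robot touches nothing.
It fails at once if a gate is raised (lever over 0.15 rad) with the tool more than 120 mm from that lever's paddle ((value of joint lever_left above 0.15 rad and distance between the grasp point and paddle_left above 0.12 m) or (value of joint lever_mid above 0.15 rad and distance between the grasp point and paddle_mid above 0.12 m) or (value of joint lever_right above 0.15 rad and distance between the grasp point and paddle_right above 0.12 m)).
It fails at once if the green ball leaves its place behind its gate (x of green_ball in the frame of dispenser above 0.095 m).
It fails at once if the robot touches a sweet (over 0.3 N) (contact force between any of the fingers, the arm and red_ball above 0.3 N or contact force between any of the fingers, the arm and yellow_ball above 0.3 N or contact force between any of the fingers, the arm and green_ball above 0.3 N).
It fails at once if a sweet is lifted (centre over 110 mm high) (height (world z) of any of red_ball, yellow_ball, green_ball above 0.11 m).
It fails at once if a bystander is shifted or lifted by more than 25 mm, or toppled (distance of any of jar, tin, gift_box, lolly_pot, terminal, scoop from where it was at the start of the episode above 0.025 m or angle between any of jar, tin, gift_box, lolly_pot, terminal, scoop's own z axis and vertical above 0.5 rad).
It also fails if it takes over 38 s, if anything falls off the work surface, if the arm or the gripper's body presses on something with over 40 N, if the wrist force passes 120 N, or if a joint passes its speed limit or range.

## Robot

A 6-joint arm with a two-finger parallel gripper is mounted at the origin on the work surface. World frame = base frame: x ahead of the robot, y to its left, z up, the work surface at z = 0. Lengths are in m, angles in rad, forces in N, time in s.
With the tool pointing down it reaches from about 0.25 to 0.775 m from the base axis. Payload 4 kg.
Tool frame: the origin (TCP) lies between the finger pads; the fingertips stand 14 mm ahead of it and the grasp point (between the pads) lies 5 mm behind it (nose_length is the distance from the TCP to the fingertips, in m); z points along the fingers, y is the line along which they close (so a half turn about z gives the same grasp; the last joint's range is limited). The gripper opens to 94 mm and grips with 3 to 60 N. Pads are 16 mm wide; open, the fingers measure 119 mm over their backs; the gripper's body (75 mm by 177 mm) begins 78 mm behind the grasp point.
Start: joints at [1.185, 0.087, 1.371, -0, 1.684, -0.103], TCP at [0.153, 0.528, 0.22] pointing down, gripper open.
Joint ranges: [-3.1, 3.1], [-0.76, 2.03], [0.27, 2.55], [-1.08, 4.22], [0.17, 2.65], [-2.57, 2.57]. Speed limits (rad/s): [2.79, 2.79, 3.14, 3.14, 3.14, 3.14].

## Interface

Orientations are given as [roll, pitch, yaw] about the fixed x, y, z axes, in that order (R = Rz(yaw) Ry(pitch) Rx(roll)).
In Python, from bench import * gives the robot as it stands.
- The arm moves only by the tool move_arm, never from a script. Its argument "steps" is one flat list of numbers, 7 for each row, row after row: the turn, a rotation vector about the world's x, y, z in rad, then the shift along the world's x, y, z in m, then the opening, from 0 (shut) to 1 (fully open). A call has 1 to 12 rows; each row is the pose to reach, as a shift and turn from the pose commanded when the call began; what a row does not reach only later rows make up. A row lasts 1/10 s, in which the tool goes at most 50 mm and 8.59 degrees, less where a joint would pass 70% of its speed; a pose out of reach is approached as far as the arm can. A call with a gripper value outside its range is refused whole. The fingers move at their own pace and stop on an object; the grip force is fixed at half the most. Time passes only in rows, so rows that repeat a pose let the fingers close. It gives the time, the measured TCP pose, the force, the opening and the grip force at its end, in the units of the state.
- get_obs(): the state, without advancing time (a new reading comes with each control period).
- snapshot(name): name is "scene" or "top" or "wrist"; returns (picture, depth): 480x640x3 uint8, red, green, blue; 480x640 float32, m along the optical axis (not along the pixel's ray), 0 where there is no reading.
- camera_model(name): a dict with "fx", "fy", "cx", "cy" (pixels), "rvec" (rotation vector, rad) and "tvec" (3), from world to camera coordinates, as OpenCV has them. Camera axes: x right, y down, z forward; pixel columns grow to the right and rows downward; lengths in m; the calibration is good to about 2 mm. A picture is of the moment at which its call begins: read the wrist's pose just before it. camera_model takes no time and is no camera call; for the wrist camera it gives the pose at the moment of the call.
- close_job(): hands the job in; it is judged then, once.
Trained networks look in the newest picture that a camera, given by its name, has taken for a name from the list of things; names that differ only in an ending like _2 or _b are one class to them, and where a whole thing is asked for, a point or a joint stands for the part that bears it (a point fixed in the world has none). Each returns a list of dicts, best first, with "score" (0 to 1); they miss things now and then, are a little off and sometimes report something else, mostly with a low value. They report only what shows in the picture. A call takes as long as a camera call.
- silhouettes(camera, target): "pixels" (480x640 bool, what is visible of it) and "uv" ([column, row] in pixels, amid what is visible of it).
- spot_point(camera, target): "uv" ([column, row] in pixels: a listed point, or the origin of a listed thing).
The state is a dict: "time": time; "joint_positions": joint angles; "qvel": joint speeds; "joint_torque": joint torques, N m; "tool_pos": TCP position; "ee_rot": TCP orientation; "wrist_force": force on the tool from outside, world axes, zero at the start; "wrist_torque": the same for the moment, N m; "width": finger opening in m; "finger_force": force on a finger pad.
Only numpy, scipy, OpenCV 4.12 (cv2) and the standard library are available. Lean on these libraries where they do the work, as an engineer would, in place of code of your own. Each camera call takes 0.05 s, during which the arm holds its last target. There are 200 camera calls.

## Working session

There is one attempt and no reset: what is moved stays moved. The work goes in short steps, Python scripts to look and compute and a tool call to move; the robot and the scene stay as the last step left them, time stands still between calls to the robot, and variables do not carry over. Pictures are saved under pics/ and viewed, at most 10 in all, crops included, and the job is handed in when it is done.

Besides the shell and the picture viewer there is one more tool, called after ">>>" as name(argument=value, ...) on one line, values as JSON. move_arm: Moves the arm, as the interface text tells. Its arguments: {"type":"object","properties":{"steps":{"type":"array"}},"required":["steps"]}

```bash
mkdir -p pics; cat > h.py <<'E'
from bench import *
import numpy as np, cv2
def world(cam,uv,d):
    m=camera_model(cam);R=cv2.Rodrigues(np.array(m["rvec"],float))[0]
    p=np.array([(uv[0]-m["cx"])/m["fx"],(uv[1]-m["cy"])/m["fy"],1])*d
    return R.T@(p-np.array(m["tvec"]).ravel())
def dep(D,uv,r=2):
    u,v=int(round(uv[0])),int(round(uv[1]));w=D[max(v-r,0):v+r+1,max(u-r,0):u+r+1];w=w[w>0]
    return np.median(w) if len(w) else 0
E
python3 - <<'E'
from h import *
o=get_obs();print(o["time"],o["tool_pos"],o["ee_rot"],o["width"])
for c in("top","scene"):
    I,D=snapshot(c);cv2.imwrite(f"pics/{c}.png",I[:,:,::-1])
    for t in["paddle_left","paddle_mid","paddle_right","red_ball","yellow_ball","green_ball","dispenser"]:
        for r in spot_point(c,t)[:2]:
            d=dep(D,r["uv"]);print(c,t,round(r["score"],2),np.round(r["uv"]),np.round(world(c,r["uv"],d),3))
E
```

```text
0.0 [0.15328902 0.52765946 0.21830128] [-3.13938465e+00 -2.18542458e-04  2.85880602e+00] 0.0940139985253275
top paddle_left 0.87 [249. 248.] [0.517 0.172 0.135]
top paddle_mid 0.87 [275. 252.] [0.509 0.114 0.136]
top paddle_mid 0.2 [356. 178.] [ 0.682 -0.066  0.119]
top paddle_right 0.82 [304. 257.] [0.499 0.05  0.134]
top red_ball 0.47 [310. 174.] [0.699 0.04  0.08 ]
top yellow_ball 0.68 [254. 170.] [0.709 0.174 0.08 ]
top green_ball 0.55 [284. 172.] [0.705 0.102 0.081]
top dispenser 0.78 [284. 204.] [0.624 0.099 0.101]
top dispenser 0.7 [508. 328.] [ 0.338 -0.437  0.033]
scene paddle_left 0.88 [381. 236.] [0.518 0.185 0.132]
scene paddle_mid 0.63 [357. 234.] [0.516 0.118 0.132]
scene paddle_mid 0.32 [283. 312.] [ 0.745 -0.068  0.088]
scene paddle_right 0.82 [333. 229.] [0.505 0.05  0.132]
scene red_ball 0.47 [332. 232.] [0.514 0.048 0.133]
scene yellow_ball 0.66 [356. 233.] [0.514 0.117 0.132]
scene dispenser 0.79 [350. 296.] [0.675 0.109 0.06 ]
```

View pics/top.png

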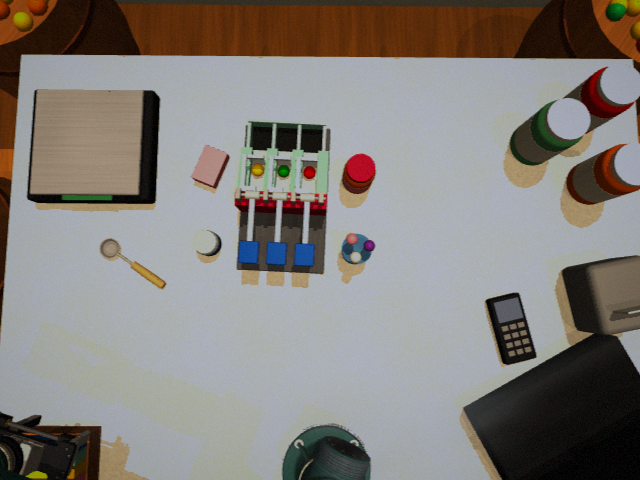

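View pics/scene.png

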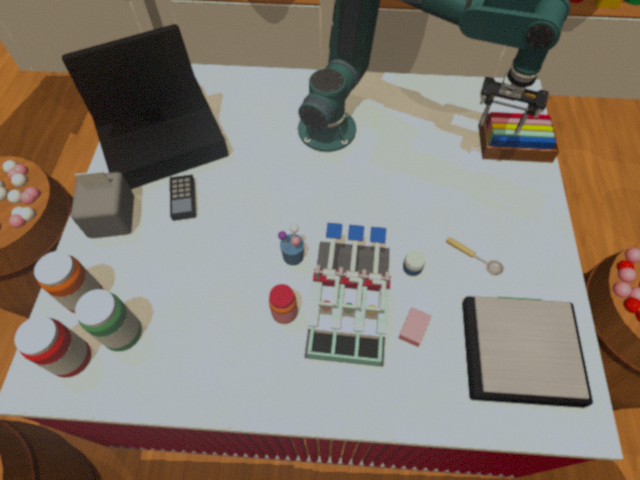

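The top view shows red in the right lane (310,172), green in the mid lane (284,171) and yellow in the left lane (257,170). The paddles are at about (304,255), (276,254) and (249,252). Next I'll refine the paddle centres by colour and depth.

```bash
python3 - <<'E'
from h import *
I,D=snapshot("top");H=cv2.cvtColor(I,cv2.COLOR_RGB2HSV)
P=[]
for t in["paddle_left","paddle_mid","paddle_right"]:
    u,v=np.round(spot_point("top",t)[0]["uv"]).astype(int)
    m=((H[...,0]>100)&(H[...,0]<125)&(H[...,1]>150)).astype(np.uint8)
    n,L=cv2.connectedComponents(m);k=L==L[v,u]
    q=np.array([world("top",(a,b),D[b,a]) for b,a in np.argwhere(k)])
    q=q[q[:,2]>.131];c=(np.percentile(q,2,0)+np.percentile(q,98,0))/2
    r=cv2.minAreaRect((q[:,:2]*1000).astype(np.float32));P.append(q.mean(0))
    print(t,k.sum(),q.mean(0).round(4),c.round(4),np.round(r[0],1),np.round(r[1],1),r[2])
d=P[0]-P[2];print("yaw",np.arctan2(-d[0],d[1]),"sep",np.hypot(*d[:2]))
S,SD=snapshot("scene")
for t in["jar","tin","lolly_pot","gift_box"]:
    for r in silhouettes("top",t)[:1]:
        b=np.argwhere(r["pixels"]);print(t,r["score"],np.round([world("top",p[::-1],dep(D,p[::-1],0)) for p in (b.min(0),b.max(0))],3).tolist(),np.round(world("top",r["uv"],dep(D,r["uv"])),3))
E
```

```text
paddle_left 439 [0.5098 0.1743 0.1405] [0.5103 0.1749 0.1358] [485.3 105.1] [200.   57.4] 70.0544204711914
paddle_mid 437 [0.5065 0.1131 0.1377] [0.5065 0.1131 0.1353] [485.3  72.6] [148.8  58.8] 61.782806396484375
paddle_right 433 [0.5044 0.0512 0.1404] [0.5045 0.051  0.1353] [476.4  49.1] [109.4  45.9] 5.588137149810791
yaw -0.04379687597546886 sep 0.12323072757950009
jar 0.87 [[0.771, -0.04, -0.004], [0.672, -0.121, 0.0]] [ 0.687 -0.074  0.12 ]
tin 0.72 [[0.573, 0.334, -0.003], [0.512, 0.266, 0.004]] [0.535 0.286 0.06 ]
lolly_pot 0.89 [[0.569, -0.038, 0.002], [0.494, -0.117, 0.004]] [ 0.526 -0.068  0.076]
gift_box 0.72 [[0.793, 0.345, -0.006], [0.684, 0.248, 0.003]] [0.733 0.288 0.035]
```

>>> move_arm(steps=[0, 0, 0.02, 0.03, -0.04, 0, 0, 0, 0, 0.04, 0.06, -0.08, 0, 0, 0, 0, 0.06, 0.09, -0.12, 0, 0, 0, 0, 0.08, 0.12, -0.16, 0, 0, 0, 0, 0.1, 0.15, -0.2, 0, 0, 0, 0, 0.12, 0.18, -0.24, 0, 0, 0, 0, 0.14, 0.21, -0.28, 0, 0, 0, 0, 0.16, 0.24, -0.32, 0, 0, 0, 0, 0.18, 0.27, -0.36, 0, 0, 0, 0, 0.2, 0.3, -0.4, 0, 0, 0, 0, 0.22, 0.33, -0.44, 0, 0, 0, 0, 0.24, 0.352, -0.477, 0, 0])

```text
time: 2.45
tool_pos: [0.5067, 0.0489, 0.2195]
ee_rot: [3.142, 0.001, 3.099]
wrist_force: [1.0, 0.9, 0.9]
width: 0.0018
finger_force: 0.0
```

>>> move_arm(steps=[0, 0, 0, 0, 0, -0.02, 0, 0, 0, 0, 0, 0, -0.04, 0, 0, 0, 0, 0, 0, -0.04, 0])

```text
time: 2.75
tool_pos: [0.5038, 0.0506, 0.1763]
ee_rot: [-3.142, -0.007, 3.098]
wrist_force: [-0.2, -0.1, 0.3]
width: -0.0
finger_force: 0.0
```

>>> move_arm(steps=[0, 0, 0, 0, 0, -0.02, 0, 0, 0, 0, 0.001, 0, -0.035, 0, 0, 0, 0, 0.003, 0, -0.05, 0, 0, 0, 0, 0.005, 0, -0.06, 0, 0, 0, 0, 0.006, 0, -0.067, 0, 0, 0, 0, 0.006, 0, -0.067, 0, 0, 0, 0, 0.006, 0, -0.067, 0])

```text
time: 3.45
tool_pos: [0.5108, 0.0514, 0.1131]
ee_rot: [3.141, -0.002, 3.099]
wrist_force: [-6.4, -0.2, 4.8]
width: 0.0001
finger_force: 2.9
```

```bash
python3 - <<'E'
from h import *
I,D=snapshot("top");a=I[110:280,190:390];J,_=snapshot("scene");b=J[210:380,260:460]
cv2.imwrite("pics/p1.png",cv2.resize(np.vstack([a,b]),None,fx=1.75,fy=1.75,interpolation=cv2.INTER_CUBIC)[:,:,::-1])
print(get_obs()["time"],get_obs()["tool_pos"])
E
```

```text
3.55 [0.51077902 0.05135357 0.11324289]
```

View pics/p1.png

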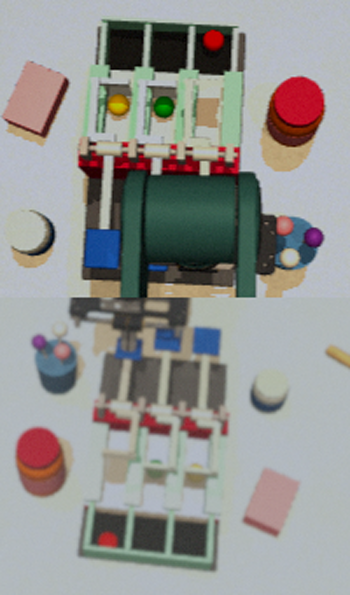

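The red ball is in the right pocket (crop 213,40), and yellow and green are still behind their gates. I'll lift off and cross to the left paddle at safe height.

>>> move_arm(steps=[0, 0, 0, -0.001, 0, 0.007, 0, 0, 0, 0, -0.003, 0, 0.02, 0, 0, 0, 0, -0.006, 0, 0.04, 0, 0, 0, 0, -0.006, 0, 0.075, 0, 0, 0, 0, -0.006, 0, 0.085, 0, 0, 0, 0, -0.006, 0, 0.085, 0, 0, 0, 0, -0.005, 0.04, 0.085, 0, 0, 0, 0, -0.003, 0.08, 0.085, 0, 0, 0, 0, -0.001, 0.123, 0.085, 0, 0, 0, 0, -0.001, 0.123, 0.085, 0])

```text
time: 4.55
tool_pos: [0.5097, 0.1783, 0.1951]
ee_rot: [3.14, -0.003, 3.105]
wrist_force: [-0.3, 0.5, 0.1]
width: 0.0005
finger_force: 0.0
```

```bash
python3 - <<'E'
from h import *
I,D=snapshot("top");a=I[110:280,190:390];J,_=snapshot("scene");b=J[210:380,260:460]
cv2.imwrite("pics/p2.png",cv2.resize(np.vstack([a,b]),None,fx=1.75,fy=1.75,interpolation=cv2.INTER_CUBIC)[:,:,::-1])
print(get_obs()["time"],get_obs()["tool_pos"])
E
```

```text
4.65 [0.5099207  0.17462629 0.19553466]
```

View pics/p2.png

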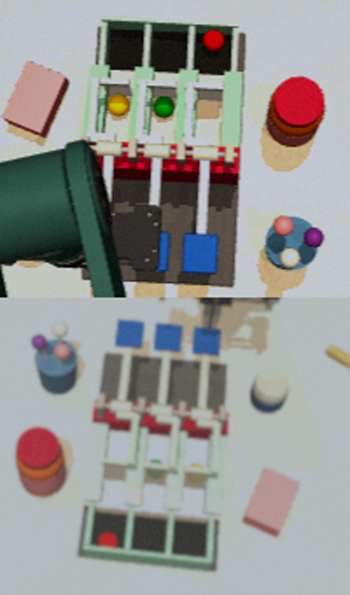

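All paddles are back up and red stays in its pocket (213,40). The tool is over the left paddle, so I'll press it.

>>> move_arm(steps=[0, 0, 0, 0, 0, -0.02, 0, 0, 0, 0, 0, 0, -0.035, 0, 0, 0, 0, 0.001, 0, -0.052, 0, 0, 0, 0, 0.003, 0, -0.067, 0, 0, 0, 0, 0.005, 0, -0.078, 0, 0, 0, 0, 0.006, 0, -0.085, 0, 0, 0, 0, 0.006, 0, -0.085, 0, 0, 0, 0, 0.006, 0, -0.085, 0, 0, 0, 0, 0.006, 0, -0.085, 0])

```text
time: 5.55
tool_pos: [0.5158, 0.1735, 0.1128]
ee_rot: [-3.14, -0.002, 3.098]
wrist_force: [-6.9, -2.2, 4.2]
width: 0.0001
finger_force: 2.9
```

```bash
python3 - <<'E'
from h import *
I,D=snapshot("top");a=I[110:280,190:390];J,_=snapshot("scene");b=J[210:380,260:460]
cv2.imwrite("pics/p3.png",cv2.resize(np.vstack([a,b]),None,fx=1.75,fy=1.75,interpolation=cv2.INTER_CUBIC)[:,:,::-1])
print(get_obs()["time"],get_obs()["tool_pos"])
E
```

```text
5.65 [0.51577111 0.17349024 0.11288615]
```

View pics/p3.png

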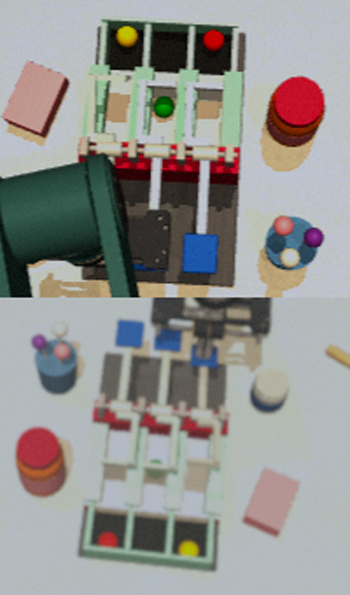

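Yellow is now in the left pocket (127,36) and green is still behind its gate (164,107). I'll lift off and let everything settle.

>>> move_arm(steps=[0, 0, 0, -0.001, 0, 0.007, 0, 0, 0, 0, -0.003, 0, 0.02, 0, 0, 0, 0, -0.006, 0, 0.04, 0, 0, 0, 0, -0.006, 0, 0.075, 0, 0, 0, 0, -0.006, 0, 0.11, 0, 0, 0, 0, -0.006, 0, 0.13, 0, 0, 0, 0, -0.006, 0, 0.13, 0, 0, 0, 0, -0.006, 0, 0.13, 0, 0, 0, 0, -0.006, 0, 0.13, 0, 0, 0, 0, -0.006, 0, 0.13, 0, 0, 0, 0, -0.006, 0, 0.13, 0, 0, 0, 0, -0.006, 0, 0.13, 0])

```text
time: 6.85
tool_pos: [0.5103, 0.1741, 0.2416]
ee_rot: [-3.141, -0.001, 3.099]
wrist_force: [1.0, 0.9, 0.4]
width: 0.0001
finger_force: 0.0
```

```bash
python3 - <<'E'
from h import *
I,D=snapshot("top");a=I[110:280,190:390];J,_=snapshot("scene");b=J[210:380,260:460]
cv2.imwrite("pics/p4.png",cv2.resize(np.vstack([a,b]),None,fx=1.75,fy=1.75,interpolation=cv2.INTER_CUBIC)[:,:,::-1])
E
```

```text
(no output)
```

View pics/p4.png

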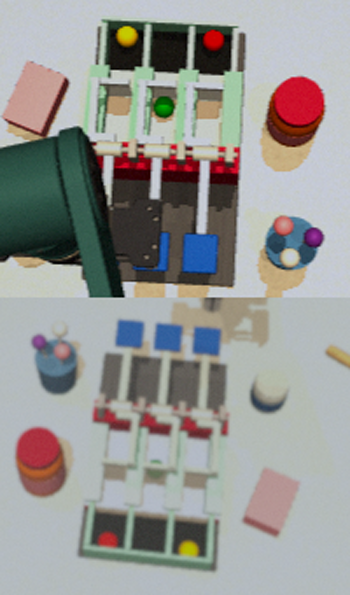

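All three paddles are up, red and yellow are in their pockets (213,40 and 127,36), and green is still in place at (164,107).

```bash
python3 -c "
from bench import *
print(close_job())"
```

```text
the job is handed in; nothing more can be done
None
```

The job is handed in: red, then yellow, was released into its pocket, green is still behind its gate, all paddles are back up, and the last pictures show nothing else disturbed (the judge's verdict was not shown).

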